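# Tap-test an amplifier board for loose joints

### The arm

A 6-joint arm with a two-finger parallel gripper is mounted at the origin on the work surface. World frame = base frame: x ahead of the robot, y to its left, z up, the work surface at z = 0. Lengths are in m, angles in rad, forces in N, time in s.
With the tool pointing down it reaches from about 0.35 to 0.875 m from the base axis. Payload 4.2 kg.
Tool frame: the origin (TCP) lies midway between the tips of the shut fingers; the grasp point (between the pads) lies env.hold_point_z behind it (env.hold_point_z is the distance from the TCP to the grasp point, in m); z points along the fingers, y is the line along which they close (so a half turn about z gives the same grasp; the last joint's range is limited). The gripper opens to 85 mm and grips with 20 to 120 N. Pads are 22 mm wide; open, the fingers measure 114 mm over their backs; the gripper's body (76 mm by 85 mm) begins 54 mm behind the grasp point. The pads swing forward as they close: fully open they stand 13 mm farther back than shut.
Start: joints at [-1.016, 0.385, 0.008, 0, -1.194, -0.259], TCP at [0.182, -0.598, 0.231] pointing down, gripper open.
Joint ranges: [-3.14, 3.14], [-1.21, 2.06], [-1.07, 1.41], [-3.16, 2.05], [-2.99, -0.16], [-3.1, 3.1]. Speed limits (rad/s): [2.79, 2.79, 3.14, 3.14, 3.14, 3.14].

### API

Orientations are given as a unit quaternion [x, y, z, w].
In Python, from bench import read_state, eyes, ticket, env gives the robot as it stands.
- The arm moves only by the tool move_arm, never from a script. Its argument "targets" is a list of rows, each an object with "delta_pos": the shift along the tool's x, y, z in mm, a list of three; "dr": the turn, a rotation vector about the tool's x, y, z in degrees, a list of three; "fingers": the finger opening in mm, from 0 to 85.4. A call has exactly 8 rows; each row is the pose to reach, as a shift and turn from the pose commanded when the call began, along the tool's axes at that moment; what a row does not reach only later rows make up. A row lasts 1/10 s, in which the tool goes at most 50 mm and 8.59 degrees, less where a joint would pass 70% of its speed; a pose out of reach is approached as far as the arm can. A call with a gripper value outside its range is refused whole. The fingers move at their own pace and stop on an object; "squeeze" is the grip in N (left out, the last holds). Time passes only in rows, so rows that repeat a pose let the fingers close, or fill a call up. It gives the time, the measured TCP pose, the force, the opening and the grip force at its end, in the units of the state.
- read_state(): the state, without advancing time (a new reading comes with each control period).
- eyes.get_image(name): name is "scene" or "top" or "wrist"; returns the picture (400x640x3 uint8, red, green, blue); there is no depth.
- eyes.camera_model(name): a dict with "fx", "fy", "cx", "cy" (pixels), "cam_to_world" (4x4, takes a point from camera to world coordinates). Camera axes: x right, y up, looking along -z (the intrinsics and any distortion apply to the point x, -y, -z); pixel columns grow to the right and rows downward; lengths in m; the calibration is good to about 2 mm. A picture is of the moment at which its call begins: read the wrist's pose just before it. camera_model takes no time and is no camera call; for the wrist camera it gives the pose at the moment of the call.
- ticket.sign_off(): hands the job in; it is judged then, once.
Trained networks look in the newest picture that a camera, given by its name, has taken for a name from the list of things; names that differ only in an ending like _2 or _b are one class to them, and where a whole thing is asked for, a point or a joint stands for the part that bears it (a point fixed in the world has none). Each returns a list of dicts, best first, with "confidence" (0 to 1); they miss things now and then, are a little off and sometimes report something else, mostly with a low value. They report only what shows in the picture. A call takes as long as a camera call.
- eyes.masks_of(camera, name): "pixels" (400x640 bool, what is visible of it) and "bbox" ([left, top, width, height] in pixels, round what is visible of it).
The state is a dict: "time": time; "joint_positions": joint angles; "joint_vel": joint speeds; "effort": joint torques, N m; "position": TCP position; "tool_rot": TCP orientation; "contact_force": force on the tool from outside, world axes, zero at the start; "torque": the same for the moment, N m; "width": finger opening in m; "grip_force": force on a finger pad.
Only numpy, scipy, OpenCV 4.12 (cv2) and the standard library are available. Lean on these libraries where they do the work, as an engineer would, in place of code of your own. Each camera call takes 0.05 s, during which the arm holds its last target. There are 200 camera calls.

### The job

Tap-test the amplifier board for loose joints: with a fingertip, lightly touch the top of the box-shaped relay first, then the top of the finned heat sink, then the top of the tall capacitor. Touch only, never hard: do not pick up or shift the board and its holder, do not touch the small parts on the board, and leave the loose things around it as they are. Finish clear of everything.

Things in the scene. Friction and masses are not known exactly. Their poses are not given: they have to be found in the camera images.
- holder: The board's holder, loose on the grey mat (1.5 kg): aluminium base plate 220 (x) x 160 (y) x 10 mm; four sprung posts carry the red circuit board level above it, same outline and axes, 3 mm thick, its upper face 33 mm above the origin. Origin: centre of the plate's underside, on the mat, 4 mm above the table; x along the long side, z up. Any yaw.
- board (a joint): How far the board has sunk on its sprung posts, in m, 0 untouched, positive down. All parts on the board sink with it, level. About 0.6 N per mm; it meets a hard stop at 9 mm (about 5.4 N). It springs back when let go.
- relay_top (a point): Centre of the flat top of the relay: a plain low white box, 30 (x) x 26 (y) mm and 22 mm tall, standing alone in the middle of one long side of the board, at (0, -45) mm in the holder's axes; its top is 55 mm above the holder's origin. Axes as the holder's.
- heatsink_top (a point): Centre of the top of the finned aluminium heat sink: a block of 7 upright fins, 50 (x) x 30 (y) mm and 38 mm tall, at (65, 40) mm in the holder's axes; its top is 71 mm above the holder's origin. It can be touched anywhere on the fin tops. Axes as the holder's.
- capacitor_top (a point): Centre of the flat top of the tall capacitor: an upright black cylinder, 30 mm across and 50 mm tall, with an aluminium disc on its top, at (-65, 40) mm in the holder's axes; its top is 83 mm above the holder's origin, the highest thing on the board. Axes as the holder's.
- small_parts: The small parts on the board, not to be touched: two little black capacitors, 16 mm across and 20 mm tall, at (-88, -32) and (-66, -52) mm, and a black block 24 x 10 x 14 mm tall at (78, -45) mm in the holder's axes. Origin: centre of the board's upper face; axes as the holder's.
- spare_a: Loose spare capacitor standing on the mat beside one end of the holder, black cylinder 25 mm across, 40 mm tall; origin at the centre of its underside. Leave alone.
- spare_b: A second, equal loose spare capacitor beside the other end. Leave alone.
- carton: Small open cardboard box, 70 x 60 x 45 mm tall, loose on the mat; origin at the centre of its underside. Leave alone.
- screwdriver: Screwdriver with a blue handle, 170 mm long, lying on the mat along its own x. Leave alone.

How it is judged:
By the outcome, as a careful person would: the job done as asked, in the order asked, and still so for the second after the job is handed in, with the robot touching nothing.
It also fails if it takes over 45 s, if anything falls off the work surface, if the arm or the gripper's body presses on something with over 40 N, if the wrist force passes 120 N, or if a joint passes its speed limit or range.

## Working session

There is one attempt and no reset: what is moved stays moved. The work goes in short steps, Python scripts to look and compute and a tool call to move; the robot and the scene stay as the last step left them, time stands still between calls to the robot, and variables do not carry over. Pictures are saved under pics/ and viewed, at most 10 in all, crops included, and the job is handed in when it is done.

Besides the shell and the picture viewer there is one more tool, called after "Call:" by a JSON object that holds its "api" and its "payload". move_arm: Moves the arm, as the interface text tells. Its arguments: {"type":"object","properties":{"targets":{"type":"array","items":{"type":"object","properties":{"delta_pos":{"type":"array","items":{"type":"number"}},"dr":{"type":"array","items":{"type":"number"}},"fingers":{"type":"number"}}}},"squeeze":{"type":"number"}},"required":["targets"]}

```bash
mkdir -p pics
python3 - <<'E'
from bench import read_state, eyes, ticket, env
import cv2,numpy as np
s=read_state();print({k:np.round(v,4) for k,v in s.items()},env.hold_point_z)
a=eyes.get_image("top");b=eyes.get_image("scene")
cv2.imwrite("pics/top.png",a[:,:,::-1]);cv2.imwrite("pics/scene.png",b[:,:,::-1])
for c in("top","scene"):
  m=eyes.camera_model(c);print({k:np.round(v,4) for k,v in m.items()})
for n in("holder","relay_top","heatsink_top","capacitor_top","spare_a","carton","screwdriver"):
  for d in eyes.masks_of("top",n)[:3]:
    ys,xs=np.nonzero(d["pixels"]);print(n,d["confidence"],d["bbox"],xs.mean(),ys.mean(),len(xs))
E
```

```text
{'time': np.float64(0.0), 'joint_positions': array([-1.0164e+00,  3.8560e-01,  6.6000e-03, -5.0000e-04, -1.1940e+00,
       -2.5860e-01]), 'joint_vel': array([ 0.0009,  0.0003,  0.0008, -0.0008, -0.0014, -0.0017]), 'effort': array([ 7.00000e-04, -3.92294e+01,  1.88399e+01,  4.18600e+00,
       -4.60000e-03,  0.00000e+00]), 'position': array([ 0.182 , -0.5973,  0.2302]), 'tool_rot': array([-1.473e-01,  9.891e-01,  1.100e-03, -2.000e-04]), 'contact_force': array([-0.0951,  0.0919,  0.856 ]), 'torque': array([ 0.065 , -0.0232, -0.0193]), 'grip_force': np.float64(0.0), 'width': np.float64(0.0854)} 0.0187
{'fx': np.float64(398.0983), 'fy': np.float64(398.0983), 'cx': np.float64(323.216), 'cy': np.float64(205.4717), 'cam_to_world': array([[ 0.021 ,  0.9831, -0.1817,  0.4265],
       [-0.9998,  0.022 ,  0.0036,  0.0703],
       [ 0.0075,  0.1816,  0.9833,  0.935 ],
       [ 0.    ,  0.    ,  0.    ,  1.    ]])}
{'fx': np.float64(379.6303), 'fy': np.float64(379.6303), 'cx': np.float64(314.6587), 'cy': np.float64(204.5545), 'cam_to_world': array([[ 0.375 , -0.6764,  0.6339,  1.0334],
       [
[... 409 characters left out ...]
.4, 22.5] 441.72323759791124 196.55352480417756 383
capacitor_top 0.74 [386.2, 218.3, 19.4, 14.9] 393.6981132075472 225.47169811320754 212
spare_a 0.55 [367.9, 269.7, 13.8, 4.1] 375.35714285714283 273.1517857142857 112
spare_a 0.5 [465.9, 164.4, 14.0, 10.9] 472.53061224489795 171.10204081632654 147
carton 0.69 [369.4, 156.6, 39.8, 35.3] 389.1292134831461 171.80112359550563 890
carton 0.63 [417.8, 269.5, 64.4, 40.9] 438.5917926565875 293.55075593952483 463
screwdriver 0.74 [425.3, 235.2, 22.8, 19.4] 437.1290322580645 244.08755760368663 217
screwdriver 0.66 [418.4, 268.0, 65.9, 43.2] 441.1085271317829 292.6240310077519 516
screwdriver 0.25 [385.3, 218.6, 20.2, 17.7] 393.6565217391304 225.3 230
```

View pics/top.png

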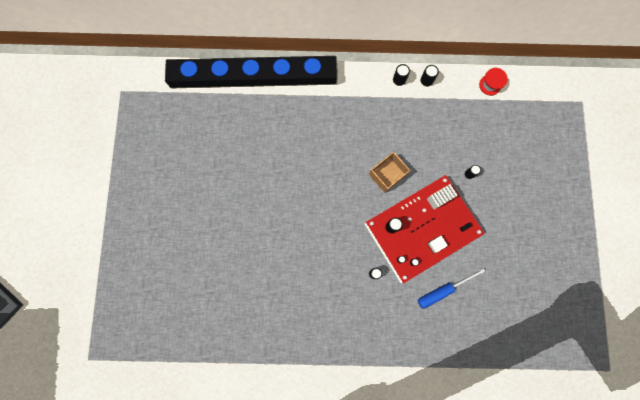

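View pics/scene.png

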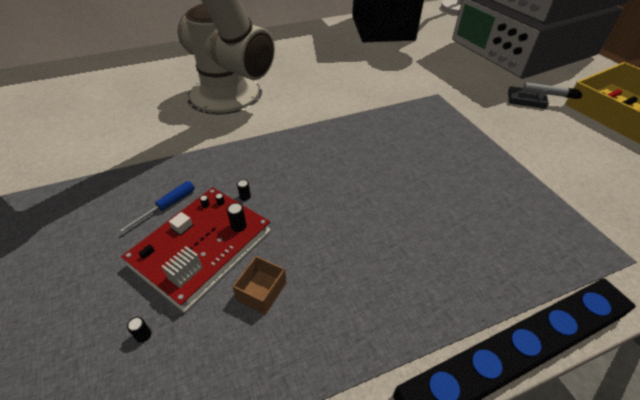

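Top picture: relay at (438,244), heat sink at (442,196), tall capacitor at (396,225), carton at (390,171), spares at (377,273) and (473,171), screwdriver at (450,290). The scene picture shows the same layout. Next I fit the holder pose.

```bash
cat > h.py <<'E'
import cv2,numpy as np
from scipy.optimize import least_squares
from scipy.spatial.transform import Rotation as R
from bench import read_state, eyes, ticket, env
def proj(m,P):
    T=np.linalg.inv(m["cam_to_world"]);p=np.atleast_2d(P)@T[:3,:3].T+T[:3,3]
    return np.c_[m["fx"]*p[:,0]/-p[:,2]+m["cx"], m["cy"]-m["fy"]*p[:,1]/-p[:,2]]
def world(q,P):   # q=x,y,yaw ; P in holder mm
    P=np.atleast_2d(P)/1000.; c,s=np.cos(q[2]),np.sin(q[2])
    return np.c_[q[0]+c*P[:,0]-s*P[:,1], q[1]+s*P[:,0]+c*P[:,1], .004+P[:,2]]
CORN=[[110,80,33],[-110,80,33],[-110,-80,33],[110,-80,33]]
def redmask(im):
    im=im.astype(int);m=((im[...,0]>90)&(im[...,1]<60)&(im[...,2]<60)).astype(np.uint8)
    m=cv2.morphologyEx(m,cv2.MORPH_CLOSE,np.ones((5,5)))
    n,l,st,_=cv2.connectedComponentsWithStats(m); return (l==1+st[1:,4].argmax())
def quad(im):
    c=cv2.findContours(redmask(im).astype(np.uint8),cv2.RETR_EXTERNAL,cv2.CHAIN_APPROX_NONE)[0]
    h=cv2.convexHull(max(c,key=cv2.contourArea)); return cv2.approxPolyN(h,4,ensure_convex=True).reshape(-1,2)
def fit(obs,q0):  # obs: list of (model, holder pts, pixels)
    f=lambda q:np.concatenate([(proj(m,world(q,P))-p).ravel() for m,P,p in obs])
    r=least_squares(f,q0,loss="soft_l1"); return r.x,np.round(f(r.x),1)
E
python3 - <<'E'
from h import *
obs=[];ap={"top":[[438,242.5],[397,224]],"scene":[[179,220],[236,209]]}
q0=[.36,-.2,-1]
for c in("top","scene"):
    im=cv2.imread(f"pics/{c}.png")[:,:,::-1];Q=quad(im).astype(float);m=eyes.camera_model(c);print(c,Q.tolist())
    obs.append((m,[[0,-45,55],[-65,40,83]],np.array(ap[c],float)))
best=min((fit(obs,[.36,-.2,y]) for y in np.arange(-3,3,1.)),key=lambda t:(t[1]**2).sum());print(best)
q=best[0]
o2=[]
for (m,P,p),c in zip(obs,("top","scene")):
    Q=quad(cv2.imread(f"pics/{c}.png")[:,:,::-1]).astype(float)
    pr=proj(m,world(q,CORN));k=[np.argmin(np.linalg.norm(Q-a,axis=1)) for a in pr]
    o2+=[(m,P,p),(m,CORN,Q[k])]
    print(c,fit([(m,CORN,Q[k])],q))
print(fit(o2,q)); q=fit(o2,q)[0]
print(world(q,[[0,-45,55],[65,40,71],[-65,40,83]]))
E
```

```text
top [[485.0, 233.0], [403.0, 282.0], [366.0, 221.0], [446.0, 175.0]]
scene [[270.0, 221.0], [180.0, 305.0], [120.0, 256.0], [212.0, 186.0]]
(array([ 0.54965513, -0.16506249, -1.00822158]), array([ 0.6, -0.2, -1.7, -1.2,  0.2, -0.4, -1.2, -0.8]))
top (array([ 0.54782683, -0.16608015, -1.02429339]), array([ 0.3, -0.9, -0.3, -0.2,  0.1,  0.7, -0.1,  0.2]))
scene (array([ 0.54852749, -0.16570427, -1.01748178]), array([-0.1, -0.4, -0.1, -0. , -0. ,  0.7,  0.2,  0.1]))
(array([ 0.54856502, -0.16574238, -1.0201985 ]), array([ 0.8,  0.4, -1.3, -1.1, -0.1, -1.3, -0.5, -0.2,  0.1,  0.4, -0.2,
       -0.4, -0. , -0.9, -1.6, -0.7, -0.3, -0.3, -0.1,  0.2,  0.2,  0.7,
        0.2, -0.1]))
[[ 0.51021548 -0.18928624  0.059     ]
 [ 0.61666129 -0.20020828  0.075     ]
 [ 0.5486457  -0.08942074  0.087     ]]
```

```bash
cat >> h.py <<'E'
def delta(xyz):
    s=read_state();r=R.from_quat(s["tool_rot"])
    print("pos",np.round(s["position"],4),"f",np.round(s["contact_force"],2),"t",round(float(s["time"]),2),"w",s["width"])
    print("mm",np.round(r.inv().apply(np.array(xyz)-s["position"])*1000,1))
E
python3 -c "
from h import *
delta([.510,-.189,.16])"
```

```text
pos [ 0.1822 -0.5978  0.2312] f [-0.25 -0.07  0.53] t 0.45 w 0.08538408580752627
mm [-432.7  295.5   71.3]
```

Call:
{"api": "move_arm", "payload": {"targets": [{"delta_pos": [-20, 14, 0], "dr": [0, 0, 0], "fingers": 0}, {"delta_pos": [-55, 38, 0], "dr": [0, 0, 0], "fingers": 0}, {"delta_pos": [-95, 65, 0], "dr": [0, 0, 0], "fingers": 0}, {"delta_pos": [-135, 92, 0], "dr": [0, 0, 0], "fingers": 0}, {"delta_pos": [-175, 120, 5], "dr": [0, 0, 0], "fingers": 0}, {"delta_pos": [-215, 147, 10], "dr": [0, 0, 0], "fingers": 0}, {"delta_pos": [-250, 171, 15], "dr": [0, 0, 0], "fingers": 0}, {"delta_pos": [-280, 191, 20], "dr": [0, 0, 0], "fingers": 0}]}}

```text
time: 1.25
position: [0.3955, -0.3316, 0.2115]
tool_rot: [-0.148, 0.989, -0.0, 0.0]
contact_force: [0.8, -0.1, 1.1]
width: -0.0002
grip_force: 0.0
```

```bash
python3 -c "
from h import *
delta([.510,-.189,.16])"
```

```text
pos [ 0.3955 -0.3316  0.2115] f [ 0.76 -0.15  1.08] t 1.25 w -0.00015401441149215337
mm [-151.2  102.9   51.6]
```

Call:
{"api": "move_arm", "payload": {"targets": [{"delta_pos": [-35, 24, 5], "dr": [0, 0, 0], "fingers": 0}, {"delta_pos": [-70, 48, 15], "dr": [0, 0, 0], "fingers": 0}, {"delta_pos": [-105, 72, 28], "dr": [0, 0, 0], "fingers": 0}, {"delta_pos": [-130, 89, 40], "dr": [0, 0, 0], "fingers": 0}, {"delta_pos": [-151, 103, 51], "dr": [0, 0, 0], "fingers": 0}, {"delta_pos": [-151, 103, 51], "dr": [0, 0, 0], "fingers": 0}, {"delta_pos": [-151, 103, 51], "dr": [0, 0, 0], "fingers": 0}, {"delta_pos": [-151, 103, 51], "dr": [0, 0, 0], "fingers": 0}]}}

```text
time: 2.05
position: [0.5085, -0.1916, 0.1608]
tool_rot: [-0.147, 0.989, -0.0, 0.0]
contact_force: [-0.4, -0.3, 0.7]
width: 0.0003
grip_force: 0.0
```

Run:
```python
from h import *
s=read_state();im=eyes.get_image("wrist");m=eyes.camera_model("wrist");
q=[ 0.54856502, -0.16574238, -1.0201985 ]
b=im[:,:,::-1].copy();P=proj(m,world(q,CORN+[[0,-45,55],[65,40,71],[-65,40,83]]))
for p in P: cv2.circle(b,tuple(int(v) for v in p),4,(255,255,0),1)
print(P.round(0).tolist());cv2.imwrite("pics/w1.png",b)
f=[]
for i in range(5): eyes.get_image("wrist");r=read_state();f.append(np.r_[r["contact_force"],r["position"]])
print(np.round(f,4))
delta([.510,-.189,.075])
```

```text
[[243.0, 332.0], [456.0, 285.0], [432.0, 122.0], [186.0, 186.0], [316.0, 200.0], [268.0, 314.0], [421.0, 289.0]]
[[ 0.8978 -0.3106 -0.0037  0.5085 -0.1918  0.1609]
 [-0.5039 -0.0829 -0.0322  0.5085 -0.1918  0.1609]
 [ 0.4385  0.7957  0.5522  0.5085 -0.1917  0.1609]
 [ 0.1786  0.1059  0.3763  0.5085 -0.1916  0.1608]
 [-0.8145 -0.7091 -0.1515  0.5086 -0.1915  0.1607]]
pos [ 0.5086 -0.1915  0.1607] f [-0.81 -0.71 -0.15] t 2.35 w -8.481539112423834e-05
mm [-2.   2.  85.7]
```

View pics/w1.png

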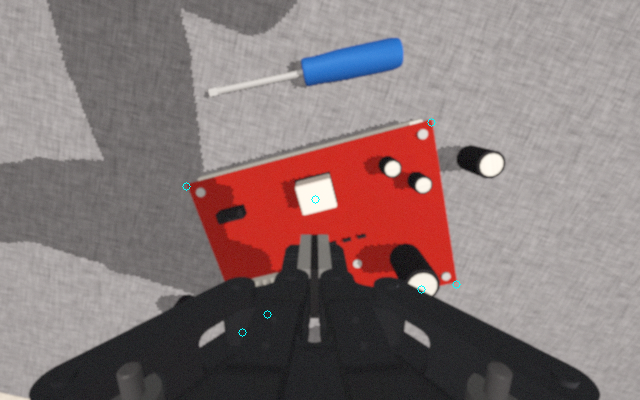

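Wrist picture: the relay at (317,196) agrees with the fit's (316,200), and the board corners match within a few pixels. Going down to about 9 mm above the relay.

Call:
{"api": "move_arm", "payload": {"targets": [{"delta_pos": [-1, 1, 10], "dr": [0, 0, 0], "fingers": 0}, {"delta_pos": [-2, 2, 30], "dr": [0, 0, 0], "fingers": 0}, {"delta_pos": [-2, 2, 50], "dr": [0, 0, 0], "fingers": 0}, {"delta_pos": [-2, 2, 70], "dr": [0, 0, 0], "fingers": 0}, {"delta_pos": [-2, 2, 84], "dr": [0, 0, 0], "fingers": 0}, {"delta_pos": [-2, 2, 92], "dr": [0, 0, 0], "fingers": 0}, {"delta_pos": [-2, 2, 92], "dr": [0, 0, 0], "fingers": 0}, {"delta_pos": [-2, 2, 92], "dr": [0, 0, 0], "fingers": 0}]}}

```text
time: 3.15
position: [0.5105, -0.1886, 0.0685]
tool_rot: [-0.147, 0.989, -0.0, 0.0]
contact_force: [-0.2, 0.9, 0.6]
width: 0.0003
grip_force: 0.0
```

```bash
cat >> h.py <<'E'
def force(n=8):
    f=[]
    for i in range(n): eyes.get_image("scene");r=read_state();f.append(np.r_[r["contact_force"],r["position"]])
    print("mean",np.round(np.mean(f,0),4),"t",r["time"])
E
python3 - <<'E'
from h import *
force()
delta([.510,-.189,.059])
E
```

```text
mean [ 2.792e-01  3.000e-04  6.840e-02  5.106e-01 -1.885e-01  6.900e-02] t 3.55
pos [ 0.5103 -0.1885  0.0687] f [ 0.09 -0.44  0.2 ] t 3.55 w 0.0002639396870230802
mm [ 0.4 -0.4  9.7]
```

Call:
{"api": "move_arm", "payload": {"targets": [{"delta_pos": [0, 0, 2], "dr": [0, 0, 0], "fingers": 0}, {"delta_pos": [0, 0, 4], "dr": [0, 0, 0], "fingers": 0}, {"delta_pos": [0, 0, 6], "dr": [0, 0, 0], "fingers": 0}, {"delta_pos": [0, 0, 8], "dr": [0, 0, 0], "fingers": 0}, {"delta_pos": [0, 0, 9.5], "dr": [0, 0, 0], "fingers": 0}, {"delta_pos": [0, 0, 10.5], "dr": [0, 0, 0], "fingers": 0}, {"delta_pos": [0, 0, 11], "dr": [0, 0, 0], "fingers": 0}, {"delta_pos": [0, 0, 11], "dr": [0, 0, 0], "fingers": 0}]}}

```text
time: 4.35
position: [0.51, -0.1885, 0.0573]
tool_rot: [-0.147, 0.989, 0.0, -0.0]
contact_force: [-1.2, 0.1, 1.2]
width: 0.0002
grip_force: 0.5
```

```bash
python3 -c "
from h import *
force()"
```

```text
mean [-0.6263  0.3139  0.8987  0.51   -0.1885  0.0574] t 4.75
```

Call:
{"api": "move_arm", "payload": {"targets": [{"delta_pos": [0, 0, 0.5], "dr": [0, 0, 0], "fingers": 0}, {"delta_pos": [0, 0, 1], "dr": [0, 0, 0], "fingers": 0}, {"delta_pos": [0, 0, 1.5], "dr": [0, 0, 0], "fingers": 0}, {"delta_pos": [0, 0, 1.5], "dr": [0, 0, 0], "fingers": 0}, {"delta_pos": [0, 0, 1.5], "dr": [0, 0, 0], "fingers": 0}, {"delta_pos": [0, 0, 1.5], "dr": [0, 0, 0], "fingers": 0}, {"delta_pos": [0, 0, 1.5], "dr": [0, 0, 0], "fingers": 0}, {"delta_pos": [0, 0, 1.5], "dr": [0, 0, 0], "fingers": 0}]}}

```text
time: 5.55
position: [0.5101, -0.1885, 0.0558]
tool_rot: [-0.147, 0.989, -0.0, -0.0]
contact_force: [-1.5, 0.5, 2.2]
width: 0.0001
grip_force: 1.0
```

```bash
python3 -c "
from h import *
force(12)
delta([.6167,-.2002,.085])"
```

```text
mean [-1.5414  0.0402  2.1209  0.5101 -0.1885  0.0558] t 6.15
pos [ 0.5101 -0.1885  0.0558] f [-1.94  0.53  2.29] t 6.15 w -6.903554978425182e-05
mm [-98.6 -42.3 -29.2]
```

Contact confirmed at about 2 N. Lift straight up, then go over the heat sink.

Call:
{"api": "move_arm", "payload": {"targets": [{"delta_pos": [0, 0, -8], "dr": [0, 0, 0], "fingers": 0}, {"delta_pos": [0, 0, -30], "dr": [0, 0, 0], "fingers": 0}, {"delta_pos": [0, 0, -55], "dr": [0, 0, 0], "fingers": 0}, {"delta_pos": [-25, -11, -60], "dr": [0, 0, 0], "fingers": 0}, {"delta_pos": [-55, -24, -60], "dr": [0, 0, 0], "fingers": 0}, {"delta_pos": [-80, -34, -60], "dr": [0, 0, 0], "fingers": 0}, {"delta_pos": [-99, -42, -55], "dr": [0, 0, 0], "fingers": 0}, {"delta_pos": [-99, -42, -50], "dr": [0, 0, 0], "fingers": 0}]}}

```text
time: 6.95
position: [0.6199, -0.1999, 0.1058]
tool_rot: [-0.148, 0.989, -0.0, 0.001]
contact_force: [0.3, 1.2, -0.8]
width: 0.0002
grip_force: 0.0
```

Call:
{"api": "move_arm", "payload": {"targets": [{"delta_pos": [0, 0, 4], "dr": [0, 0, 0], "fingers": 0}, {"delta_pos": [0, 0, 10], "dr": [0, 0, 0], "fingers": 0}, {"delta_pos": [0, 0, 16], "dr": [0, 0, 0], "fingers": 0}, {"delta_pos": [0, 0, 20], "dr": [0, 0, 0], "fingers": 0}, {"delta_pos": [0, 0, 20], "dr": [0, 0, 0], "fingers": 0}, {"delta_pos": [0, 0, 20], "dr": [0, 0, 0], "fingers": 0}, {"delta_pos": [0, 0, 20], "dr": [0, 0, 0], "fingers": 0}, {"delta_pos": [0, 0, 20], "dr": [0, 0, 0], "fingers": 0}]}}

```text
time: 7.75
position: [0.6172, -0.1998, 0.0862]
tool_rot: [-0.147, 0.989, -0.0, 0.0]
contact_force: [0.4, 0.4, 0.2]
width: -0.0002
grip_force: 0.0
```

Run:
```python
from h import *
force(6)
delta([.6167,-.2002,.075])
# has the holder moved?
for c in("top","scene"):
    im=eyes.get_image(c);cv2.imwrite(f"pics/{c}2.png",im[:,:,::-1]);print(c,quad(im).tolist())
```

```text
mean [ 0.0386 -0.1718 -0.0203  0.6172 -0.1998  0.086 ] t 8.05
pos [ 0.6171 -0.1998  0.0859] f [-0.29  0.62 -0.81] t 8.05 w -0.00045964593291795524
mm [ 0.5 -0.3 10.9]
top [[235, 38], [315, 49], [0, 42], [0, 32]]
scene [[270, 222], [162, 322], [183, 240], [208, 183]]
```

View pics/scene2.png

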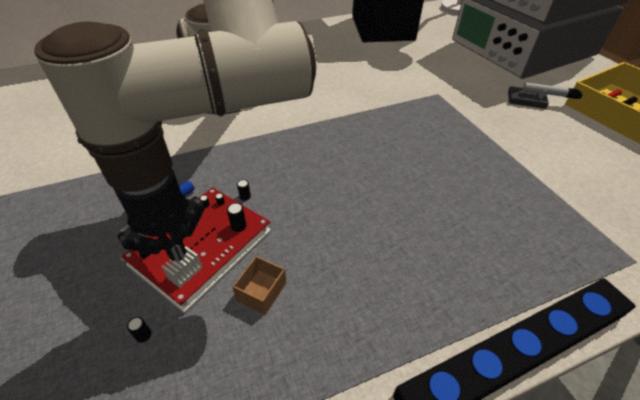

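Scene picture: the holder has not moved, with corners still at (270,221) and (212,186), and the fingertip is over the heat sink near (178,252). Descending gently.

Call:
{"api": "move_arm", "payload": {"targets": [{"delta_pos": [0, 0, 3], "dr": [0, 0, 0], "fingers": 0}, {"delta_pos": [0, 0, 6], "dr": [0, 0, 0], "fingers": 0}, {"delta_pos": [0, 0, 8.5], "dr": [0, 0, 0], "fingers": 0}, {"delta_pos": [0, 0, 10], "dr": [0, 0, 0], "fingers": 0}, {"delta_pos": [0, 0, 11.5], "dr": [0, 0, 0], "fingers": 0}, {"delta_pos": [0, 0, 12.5], "dr": [0, 0, 0], "fingers": 0}, {"delta_pos": [0, 0, 13], "dr": [0, 0, 0], "fingers": 0}, {"delta_pos": [0, 0, 13], "dr": [0, 0, 0], "fingers": 0}]}}

```text
time: 8.95
position: [0.6169, -0.1998, 0.0729]
tool_rot: [-0.147, 0.989, 0.0, -0.0]
contact_force: [-1.2, -0.2, 1.9]
width: -0.0003
grip_force: 0.7
```

```bash
python3 -c "
from h import *
force(12)
delta([.5486,-.0894,.097])"
```

```text
mean [-1.0792  0.0642  1.4567  0.617  -0.1998  0.0729] t 9.55
pos [ 0.617  -0.1998  0.0728] f [-0.95  0.7   1.47] t 9.55 w -0.00013906599226450923
mm [ 33.3 125.5 -24.2]
```

Contact at 1.5 N. On to the capacitor.

Call:
{"api": "move_arm", "payload": {"targets": [{"delta_pos": [0, 0, -8], "dr": [0, 0, 0], "fingers": 0}, {"delta_pos": [0, 0, -30], "dr": [0, 0, 0], "fingers": 0}, {"delta_pos": [0, 0, -55], "dr": [0, 0, 0], "fingers": 0}, {"delta_pos": [8, 30, -60], "dr": [0, 0, 0], "fingers": 0}, {"delta_pos": [17, 65, -60], "dr": [0, 0, 0], "fingers": 0}, {"delta_pos": [26, 98, -60], "dr": [0, 0, 0], "fingers": 0}, {"delta_pos": [33, 125, -58], "dr": [0, 0, 0], "fingers": 0}, {"delta_pos": [33, 125, -50], "dr": [0, 0, 0], "fingers": 0}]}}

```text
time: 10.35
position: [0.5485, -0.0877, 0.1244]
tool_rot: [-0.149, 0.989, 0.0, 0.001]
contact_force: [0.2, 0.1, 0.1]
width: 0.0002
grip_force: 0.0
```

Call:
{"api": "move_arm", "payload": {"targets": [{"delta_pos": [0, 0, 5], "dr": [0, 0, 0], "fingers": 0}, {"delta_pos": [0, 0, 12], "dr": [0, 0, 0], "fingers": 0}, {"delta_pos": [0, 0, 19], "dr": [0, 0, 0], "fingers": 0}, {"delta_pos": [0, 0, 24], "dr": [0, 0, 0], "fingers": 0}, {"delta_pos": [0, 0, 24], "dr": [0, 0, 0], "fingers": 0}, {"delta_pos": [0, 0, 24], "dr": [0, 0, 0], "fingers": 0}, {"delta_pos": [0, 0, 24], "dr": [0, 0, 0], "fingers": 0}, {"delta_pos": [0, 0, 24], "dr": [0, 0, 0], "fingers": 0}]}}

```text
time: 11.15
position: [0.5493, -0.0899, 0.0991]
tool_rot: [-0.147, 0.989, -0.0, 0.0]
contact_force: [-0.2, -0.0, -0.2]
width: 0.0004
grip_force: 0.0
```

```bash
python3 -c "
from h import *
force(6)
delta([.5486,-.0894,.087])"
```

```text
mean [-0.3128 -0.2728 -0.0743  0.5492 -0.0898  0.099 ] t 11.45
pos [ 0.5491 -0.0898  0.0989] f [-0.23 -0.57  0.27] t 11.45 w 0.00035408262032080165
mm [ 0.4  0.5 11.9]
```

Call:
{"api": "move_arm", "payload": {"targets": [{"delta_pos": [0, 0, 3], "dr": [0, 0, 0], "fingers": 0}, {"delta_pos": [0, 0, 6], "dr": [0, 0, 0], "fingers": 0}, {"delta_pos": [0, 0, 9], "dr": [0, 0, 0], "fingers": 0}, {"delta_pos": [0, 0, 11], "dr": [0, 0, 0], "fingers": 0}, {"delta_pos": [0, 0, 12.5], "dr": [0, 0, 0], "fingers": 0}, {"delta_pos": [0, 0, 13.5], "dr": [0, 0, 0], "fingers": 0}, {"delta_pos": [0, 0, 14], "dr": [0, 0, 0], "fingers": 0}, {"delta_pos": [0, 0, 14], "dr": [0, 0, 0], "fingers": 0}]}}

```text
time: 12.25
position: [0.5489, -0.0898, 0.0849]
tool_rot: [-0.147, 0.989, 0.0, -0.0]
contact_force: [-1.2, 0.6, 1.3]
width: -0.0001
grip_force: 0.7
```

```bash
python3 -c "
from h import *
force(12)"
```

```text
mean [-0.8888 -0.0124  1.3618  0.549  -0.0899  0.0849] t 12.85
```

Contact at 1.4 N. Now lift clear and move away, back toward the robot's right at height.

Call:
{"api": "move_arm", "payload": {"targets": [{"delta_pos": [0, 0, -8], "dr": [0, 0, 0], "fingers": 0}, {"delta_pos": [0, 0, -30], "dr": [0, 0, 0], "fingers": 0}, {"delta_pos": [0, 0, -60], "dr": [0, 0, 0], "fingers": 0}, {"delta_pos": [0, 0, -90], "dr": [0, 0, 0], "fingers": 0}, {"delta_pos": [0, 0, -115], "dr": [0, 0, 0], "fingers": 0}, {"delta_pos": [0, 0, -130], "dr": [0, 0, 0], "fingers": 0}, {"delta_pos": [0, 15, -135], "dr": [0, 0, 0], "fingers": 0}, {"delta_pos": [0, 40, -135], "dr": [0, 0, 0], "fingers": 0}]}}

```text
time: 13.65
position: [0.5378, -0.0513, 0.2208]
tool_rot: [-0.146, 0.989, 0.0, 0.001]
contact_force: [-0.6, -0.3, -0.8]
width: 0.0
grip_force: 0.0
```

Call:
{"api": "move_arm", "payload": {"targets": [{"delta_pos": [0, 35, 0], "dr": [0, 0, 0], "fingers": 0}, {"delta_pos": [0, 70, 0], "dr": [0, 0, 0], "fingers": 0}, {"delta_pos": [0, 105, 0], "dr": [0, 0, 0], "fingers": 0}, {"delta_pos": [0, 140, 0], "dr": [0, 0, 0], "fingers": 0}, {"delta_pos": [0, 170, 0], "dr": [0, 0, 0], "fingers": 0}, {"delta_pos": [0, 190, 0], "dr": [0, 0, 0], "fingers": 0}, {"delta_pos": [0, 200, 0], "dr": [0, 0, 0], "fingers": 0}, {"delta_pos": [0, 200, 0], "dr": [0, 0, 0], "fingers": 0}]}}

```text
time: 14.45
position: [0.4785, 0.1408, 0.2196]
tool_rot: [-0.148, 0.989, 0.0, -0.0]
contact_force: [-0.5, -0.3, -0.2]
width: 0.0001
grip_force: 0.0
```

Run:
```python
from h import *
force(4)
for c in("top","scene"):
    im=eyes.get_image(c);cv2.imwrite(f"pics/{c}3.png",im[:,:,::-1]);print(c,quad(im).tolist())
```

```text
mean [-0.2017  0.3731 -0.1265  0.479   0.1394  0.2196] t 14.65
top [[484, 233], [403, 283], [365, 221], [446, 175]]
scene [[231, 210], [157, 286], [120, 256], [192, 202]]
```

View pics/scene3.png

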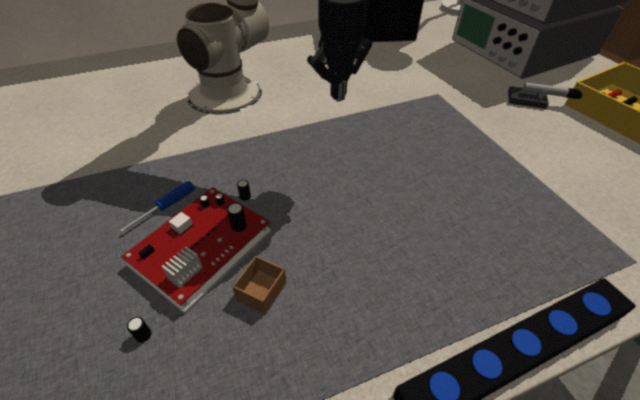

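The scene is unchanged: in the top picture the board corners are within 1 px of the start, and the spares, carton and screwdriver are where they were. The gripper is clear at (340,90).

```bash
python3 -c "
from bench import ticket
print(ticket.sign_off())"
```

```text
the job is handed in; nothing more can be done
None
```

I touched the relay, then the heat sink, then the capacitor, each at about 1.4–2.1 N, with the holder and loose items unmoved and the arm finishing clear; the job is handed in.

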